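# Gauge the depth of the open filling well

### The arm

A 6-joint arm with a two-finger parallel gripper is mounted at the origin on the work surface. World frame = base frame: x ahead of the robot, y to its left, z up, the work surface at z = 0. Lengths are in m, angles in rad, forces in N, time in s.
With the tool pointing down it reaches from about 0.25 to 0.8 m from the base axis. Payload 3.9 kg.
Tool frame: the origin (TCP) lies at the very end of the fingers, on their centre line; the grasp point (between the pads) lies 19 mm behind it; y points along the fingers, z is the direction in which the jaws open and shut, and the axes are right-handed (so a half turn about y gives the same grasp; the last joint's range is limited). The gripper opens to 85 mm and grips with 20 to 120 N. Pads are 22 mm wide; open, the fingers measure 114 mm over their backs; the gripper's body (76 mm by 85 mm) begins 54 mm behind the grasp point. The pads swing forward as they close: fully open they stand 13 mm farther back than shut.
Start: joints at [1.168, 0.26, -0.138, 1.173, 0, 1.571], TCP at [0.206, 0.483, 0.231] pointing down, gripper open.
Joint ranges: [-2.78, 2.78], [-0.83, 1.72], [-1.28, 1.37], [-1.9, 2.12], [-1.57, 1.48], [-3.14, 3.14]. Speed limits (rad/s): [2.57, 2.57, 3.14, 3.14, 3.14, 3.14].

### API

Orientations are given as [roll, pitch, yaw] about the fixed x, y, z axes, in that order (R = Rz(yaw) Ry(pitch) Rx(roll)).
In Python, from station import arm gives the robot as it stands.
- The arm moves only by the tool move_arm, never from a script. Its argument "targets" is a list of rows, each an object with "xyz": the shift along the tool's x, y, z in mm, a list of three; "rotation": the turn, a rotation vector about the tool's x, y, z in degrees, a list of three; "grip": the finger opening in mm, from 0 to 85.4. A call has 1 to 10 rows; each row shifts and turns the commanded pose from where the row before left it, along the tool's axes as they then stand; what a row does not reach is not made up. A row lasts 1/10 s, in which the tool goes at most 50 mm and 8.59 degrees, less where a joint would pass 70% of its speed; a pose out of reach is approached as far as the arm can. A call with a gripper value outside its range is refused whole. The fingers move at their own pace and stop on an object; the grip force is fixed at half the most. Time passes only in rows, so rows that do not move let the fingers close. It gives the time, the measured TCP pose, the force and the opening at its end, in the units of the state.
- arm.state(): the state, without advancing time (a new reading comes with each control period).
- arm.camera(name): name is "scene" or "side" or "wrist"; returns (picture, depth): 400x640x3 uint8, blue, green, red; 400x640 float32, m along the optical axis (not along the pixel's ray), 0 where there is no reading.
- arm.camera_model(name): a dict with "camera_matrix" (3x3 intrinsics, pixels), "k1" (the pictures are not rectified: a ray, as slopes to the right and down, at radius r is drawn at 1 + k1 r^2 times it, then the intrinsics apply), "world_to_cam" (4x4, takes a point from world to camera coordinates). Camera axes: x right, y up, looking along -z (the intrinsics and any distortion apply to the point x, -y, -z); pixel columns grow to the right and rows downward; lengths in m; the calibration is good to about 2 mm. A picture is of the moment at which its call begins: read the wrist's pose just before it. camera_model takes no time and is no camera call; for the wrist camera it gives the pose at the moment of the call.
- arm.close_job(): hands the job in, once; it reports no verdict.
The state is a dict: "t": time; "joints": joint angles; "qd": joint speeds; "joint_efforts": joint torques, N m; "ee_pos": TCP position; "orientation": TCP orientation; "contact_force": force on the tool from outside, world axes, zero at the start; "moment": the same for the moment, N m; "finger_gap": finger opening in m.
Only numpy, scipy, OpenCV 4.12 (cv2) and the standard library are available. Lean on these libraries where they do the work, as an engineer would, in place of code of your own. Each camera call takes 0.05 s, during which the arm holds its last target.

### The job

Lift the dip gauge out of its stand and put it, foot first, into the one open well of the black filling block. Press it down gently until its foot is right down on the well's hidden floor, the brass collar being pushed up the rod by the well's rim so that it marks the depth, then let go and leave the gauge standing there with the collar resting on the rim. Never press hard on the well, and leave everything else where it is.

Things in the scene. Friction and masses are not known exactly. Their poses are not given: they have to be found in the camera images.
- gauge: dip gauge, 150 mm long, standing upright in the stand at the start. Origin at the centre of its foot (the lower end), z up along the rod to the head. Steel rod of 12 mm diameter (foot chamfered to 9 mm over 2 mm) for the lower 110 mm, then a grey round head of 24 mm diameter and 40 mm height to grip. Weighs 0.14 to 0.21 kg with the collar.
- gauge_head (a point): middle of the gauge's head, on its axis, 130 mm above the foot
- collar (a joint): how far the brass collar has been slid up the rod from its lowest place, m: 0 to 0.065. At 0 its underside is 25.5 mm above the foot. It clings to the rod: about 4 N is needed to slide it, more than the gauge weighs, so the gauge will hang on its collar unless it is pressed down
- collar_face (a point): centre of the underside of the brass collar (a disc of 36 mm diameter, 10 mm thick, with a hub of 19 mm diameter, 4 mm high), which slides along the rod
- well: the one open well of the filling block: aluminium bushing, upright. Origin at the centre of its mouth, 92 mm above the table, z up. Funnel mouth of 23 mm diameter narrowing over 8 mm to a round bore of 15 mm; flat flange of 47 mm outer diameter around the mouth. The bore is blind: its rigid floor is set anywhere from 36 to 64 mm below the mouth and is not measured. Floor and bushing are delicate: no more than 25 N on either
- block: black filling block, fixed, 160 x 226 mm at its base plate, 82 mm high to its deck, origin at the centre of its underside, x and y along its short and long sides. Six bushings in 2 rows along y (60 mm apart in x, 62 mm in y), their rims 92 mm above the table; five hold tubes whose white caps (24 mm diameter) stand 22 mm above the rims, one is the open well, any of the six
- stand: fixed steel stand of the gauge: round foot of 90 mm diameter, post of 42 mm diameter, 60 mm high, with a bore of 15 mm, 25 mm deep, in which the gauge stands. Origin at the centre of its underside
- scoop: bystander: white plastic scoop, 145 mm long along its x, 36 mm high; origin on its underside near the middle
- tamper: bystander: hand tamper standing upright, steel disc of 40 mm and wooden grip, 115 mm high; origin under its centre
- jar: bystander: amber glass jar, 70 mm across, 95 mm high; origin under its centre
- spatula: bystander: small spatula, 170 mm long, lying flat along its x; origin on its underside near the middle
- capcup: bystander: grey open tray 90 x 70 x 40 mm; origin under its centre
Things that resemble listed ones, but are neither listed nor needed, are in the scene too. Leave any purple look-alike of the gauge alone.

How it is judged:
On the way, in this order (a step that is already met when the one before it is completed fails the run):
1. the gauge has been lifted out of the stand's bore (z of gauge in the frame of stand above 0.063 m), for 0.1 s.
2. the gauge's foot has reached the floor of the open well (z of gauge in the frame of floor below 0.0018 m and horizontal distance between gauge and well below 0.005 m), for 0.1 s.
At the end, for the whole second after the job is handed in: the gauge stands released and at rest in the open well, within 0.12 rad of upright, its foot within 1.8 mm of the well's floor and 5 mm of the well's axis, with the collar's underside within 3 mm of the well's rim and pushed at least 6 mm up the rod (all of step 2 and z of collar_face in the frame of well between -0.003 and 0.003 m and angle between gauge's own z axis and vertical below 0.12 rad and linear speed of gauge below 0.02 m/s and value of joint collar above 0.006 m); the robot touches nothing.
It fails at once if the gauge or its collar is pressed or knocked on the well, its floor or the block with more than 25 N (contact force between gauge and floor above 25 N or contact force between gauge and well above 25 N or contact force between gauge and block above 25 N).
It fails at once if a bystander (scoop, tamper, jar, grey tray, spatula) is moved more than 20 mm (distance of any of scoop, tamper, jar, capcup, spatula from where it was at the start of the episode above 0.02 m).
It also fails if it takes over 51 s, if anything falls off the work surface, if the arm or the gripper's body presses on something with over 40 N, if the wrist force passes 120 N, or if a joint passes its speed limit or range.

## Working session

There is one attempt and no reset: what is moved stays moved. The work goes in short steps, Python scripts to look and compute and a tool call to move; the robot and the scene stay as the last step left them, time stands still between calls to the robot, and variables do not carry over. Pictures are saved under pics/ and viewed, and the job is handed in when it is done.

Besides the shell and the picture viewer there is one more tool, called after "Request:" by a JSON object that holds its "op" and its "data". move_arm: Moves the arm, as the interface text tells. Its arguments: {"type":"object","properties":{"targets":{"type":"array","items":{"type":"object","properties":{"xyz":{"type":"array","items":{"type":"number"}},"rotation":{"type":"array","items":{"type":"number"}},"grip":{"type":"number"}}}}},"required":["targets"]}

```bash
ls; mkdir -p pics
python3 - <<'E'
from station import arm
import cv2,numpy as np
print(arm.state())
for n in ("scene","side"):
    im,d=arm.camera(n); cv2.imwrite(f"pics/{n}0.png",im); np.savez(f"{n}0.npz",im=im,d=d)
    m=arm.camera_model(n); print(n,m)
E
```

```text
pics
{'t': 0.0, 'joints': array([ 1.16797902e+00,  2.60635507e-01, -1.39379454e-01,  1.17267177e+00,
       -3.33800274e-05,  1.57076895e+00]), 'qd': array([ 0.00016082,  0.00059292, -0.00159448,  0.00075129,  0.0015508 ,
       -0.00021736]), 'joint_efforts': array([ 2.04969620e-03, -4.05675960e+01,  2.53922868e+01,  1.86169124e-02,
        2.95937825e-04, -1.36054453e-05]), 'ee_pos': array([0.20555177, 0.48235488, 0.23048639]), 'orientation': array([-1.57268673e+00, -3.33282119e-05, -4.02789862e-01]), 'contact_force': array([-0.40418861,  0.50476664, -0.10382778]), 'moment': array([-0.08212756, -0.05687061,  0.00656566]), 'finger_gap': 0.08547474670330707}
scene {'camera_matrix': array([[489.28227859,   0.        , 317.86302914],
       [  0.        , 489.28227859, 196.81800513],
       [  0.        ,   0.        ,   1.        ]]), 'k1': 0.027347250430910526, 'world_to_cam': array([[-0.7719753 ,  0.63562367, -0.00605739,  0.41510178],
       [-0.55820526, -0.67332929,  0.48480363,  0.27714937],
       [ 0.30407404,  0.37763769,  0.87460205, -1.54775264],
       [ 0.        ,  0.        ,  0.        ,  1.        ]])}
side {'camera_matrix': array([[502.874148  ,   0.        , 320.14210272],
       [  0.        , 502.874148  , 199.79319089],
       [  0.        ,   0.        ,   1.        ]]), 'k1': -0.14135729351974546, 'world_to_cam': array([[ 0.96218595, -0.27158114, -0.02102086, -0.52758093],
       [ 0.18078192,  0.57895346,  0.79506653, -0.2184219 ],
       [-0.20375498, -0.76880204,  0.60615785, -1.36551136],
       [ 0.        ,  0.        ,  0.        ,  1.        ]])}
```

View pics/scene0.png

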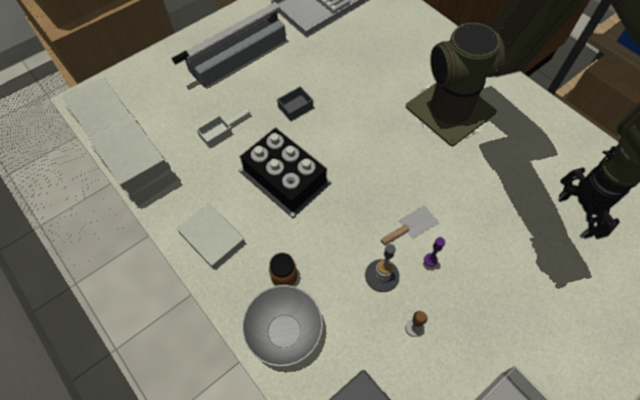

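View pics/side0.png

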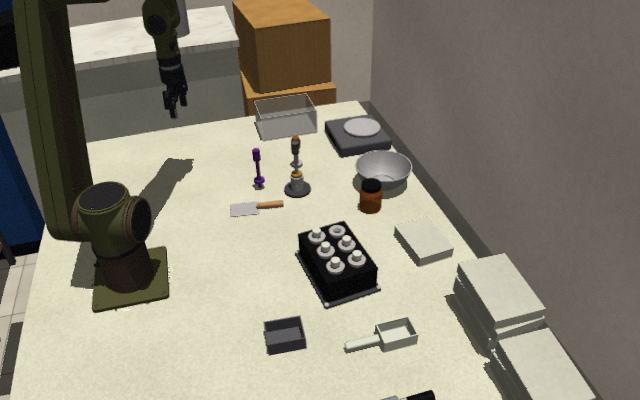

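The scene view shows the gauge in its stand near (386,260), the purple look-alike at (434,250) and the open well, the one bushing without a cap, near (291,181). In the side view they are at (297,165), (258,168) and (337,230). I'll zoom in next.

```bash
cat > h.py <<'E'
import numpy as np,cv2
from station import arm
def ray(m,uv):
    K=m["camera_matrix"];k=m["k1"];T=m["world_to_cam"]
    p=np.array([(uv[0]-K[0,2])/K[0,0],(uv[1]-K[1,2])/K[1,1]]);q=p.copy()
    for _ in range(20): q=p/(1+k*(q@q))
    d=np.array([q[0],-q[1],-1.]);R=T[:3,:3]
    return -R.T@T[:3,3], R.T@d
def onz(m,uv,z):
    o,d=ray(m,uv); return o+d*(z-o[2])/d[2]
def proj(m,P):
    K=m["camera_matrix"];T=m["world_to_cam"];c=T[:3,:3]@np.array(P)+T[:3,3]
    q=np.array([c[0],-c[1]])/-c[2]; q=q*(1+m["k1"]*(q@q)); return K[0,0]*q[0]+K[0,2],K[1,1]*q[1]+K[1,2]
def two(ma,ua,mb,ub):
    o1,d1=ray(ma,ua);o2,d2=ray(mb,ub)
    s=np.linalg.lstsq(np.c_[d1,-d2],o2-o1,rcond=None)[0]
    a=o1+s[0]*d1;b=o2+s[1]*d2
    return (a+b)/2,np.linalg.norm(a-b)
E
python3 - <<'E'
import numpy as np,cv2
a=np.load('scene0.npz')['im'];b=np.load('side0.npz')['im']
c=[a[235:295,345:445],a[120:215,235:335],b[125:200,240:330],b[215:305,290:390]]
out=[cv2.resize(x,(400,290),interpolation=cv2.INTER_CUBIC) for x in c]
cv2.imwrite('pics/z0.png',np.vstack([np.hstack(out[:2]),np.hstack(out[2:])]))
E
```

```text
(no output)
```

View pics/z0.png

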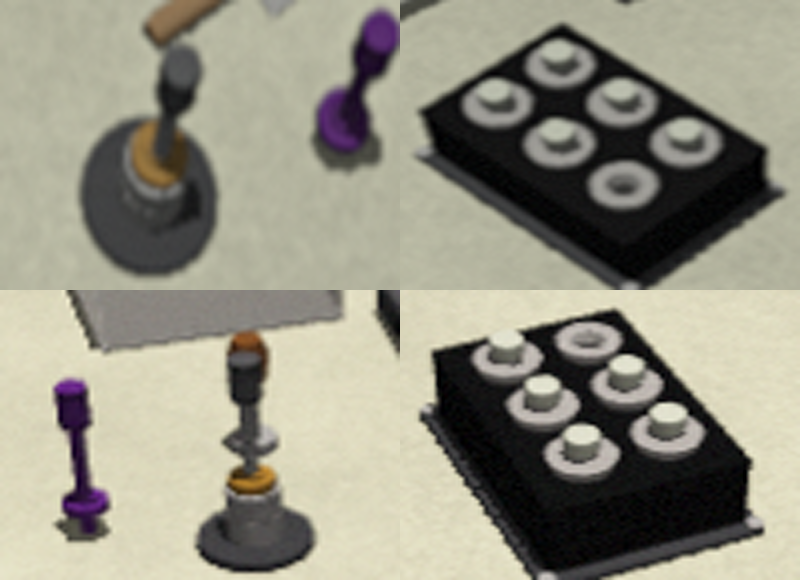

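The zoom confirms it: the open well's flange centre is at about (291,180.6) in the scene view and (337,231) in the side view. The head is near (390,251) in the scene view and (295.5,147) in the side view.

Run:
```python
from h import *
M={n:arm.camera_model(n) for n in("scene","side")}
I={n:np.load(n+'0.npz') for n in M}
roi={"scene":(235,120,335,215),"side":(290,215,390,305)}
seed={"scene":(291,181),"side":(337,231)}
W={}
for n in M:
    x0,y0,x1,y1=roi[n]; g=cv2.cvtColor(I[n]['im'],cv2.COLOR_BGR2GRAY)
    mask=(g>75).astype(np.uint8)
    mask[:y0]=0;mask[y1:]=0;mask[:,:x0]=0;mask[:,x1:]=0
    k,l,s,c=cv2.connectedComponentsWithStats(mask)
    for i in range(1,k):
        if 60<s[i,4]<900:
            comp=(l==i).astype(np.uint8); cn=max(cv2.findContours(comp,0,1)[0],key=len)
            e=cv2.fitEllipse(cn); print(n,s[i],e[0],e[1],"rim plane",onz(M[n],e[0],.092).round(4))
            if np.hypot(e[0][0]-seed[n][0],e[0][1]-seed[n][1])<5: W[n]=e[0]; print("  ^well")
print(two(M["scene"],W["scene"],M["side"],W["side"]))
# head: dark mask
S={"scene":(378,240,402,262),"side":(286,130,306,160)}
for n in M:
    x0,y0,x1,y1=S[n]; hsv=cv2.cvtColor(I[n]['im'],cv2.COLOR_BGR2HSV)
    print(n); print(hsv[y0:y1,x0:x1,2])
    print((I[n]['d'][y0:y1:3,x0:x1:3]).round(3))
```

```text
scene [266 133  18  16 195] (274.6160583496094, 140.60009765625) (14.831343650817871, 16.452241897583008) rim plane [ 0.5317 -0.1983  0.092 ]
scene [251 145  17  17 203] (258.91217041015625, 153.40037536621094) (15.311636924743652, 16.375741958618164) rim plane [ 0.5914 -0.1915  0.092 ]
scene [282 145  17  17 204] (290.055908203125, 153.05783081054688) (15.201818466186523, 16.367454528808594) rim plane [ 0.5241 -0.1372  0.092 ]
scene [266 158  18  17 214] (274.34417724609375, 166.46701049804688) (15.604533195495605, 16.904325485229492) rim plane [ 0.5843 -0.1298  0.092 ]
scene [298 158  18  17 213] (306.0371398925781, 166.17514038085938) (15.501391410827637, 16.69971466064453) rim plane [ 0.517  -0.0752  0.092 ]
scene [282 173  18  16 210] (290.37628173828125, 180.07492065429688) (14.758964538574219, 17.146732330322266) rim plane [ 0.5772 -0.0676  0.092 ]
  ^well
side [329 225  27  26 369] (342.23394775390625, 237.99293518066406) (15.070220947265625, 33.42097473144531) rim plane [ 0.5815 -0.1074  0.092 ]
side [347 250  19  16 217] (356.3711242675781, 258.0331115722656) (15.247875213623047, 17.32828140258789) rim plane [ 0.5926 -0.1915  0.092 ]
side [326 256  19  18 229] (334.9416809082031, 264.79461669921875) (15.907415390014648, 17.584653854370117) rim plane [ 0.533  -0.1988  0.092 ]Traceback (most recent call last):
  File "<stdin>", line 17, in <module>
KeyError: 'side'
```

Run:
```python
from h import *
M={n:arm.camera_model(n) for n in("scene","side")}
I={n:np.load(n+'0.npz') for n in M}
g=I["side"]['im'];gs=cv2.cvtColor(g,cv2.COLOR_BGR2GRAY);m=np.zeros_like(gs);m[215:305,290:390]=gs[215:305,290:390]>110
k,l,s,c=cv2.connectedComponentsWithStats(m)
for i in range(1,k):
  if 60<s[i,4]<900:
    cn=max(cv2.findContours((l==i).astype(np.uint8),0,1)[0],key=len);e=cv2.fitEllipse(cn);print(s[i],e[0],onz(M["side"],e[0],.092).round(4))
# orange collar and dark head
C={};Hd={}
for n,(x0,y0,x1,y1) in {"scene":(365,235,405,280),"side":(280,130,312,195)}.items():
    im=I[n]['im'];h=cv2.cvtColor(im,cv2.COLOR_BGR2HSV);H,S,V=cv2.split(h)
    z=np.zeros_like(V)
    o=z.copy();o[y0:y1,x0:x1]=((S>100)&(H<30)&(H>8))[y0:y1,x0:x1]
    ys,xs=np.nonzero(o);print(n,'orange',len(xs),xs.mean(),ys.mean(),xs.min(),xs.max(),ys.min(),ys.max())
    yy=(240,262) if n=="scene" else (132,160)
    d=z.copy();d[yy[0]:yy[1],x0+8:x1]=((V<105)&(S<90))[yy[0]:yy[1],x0+8:x1]
    print("\n".join("".join(".#"[v] for v in r) for r in d[y0:yy[1],x0:x1]))
```

```text
[329 225  16  11 135] (336.5122375488281, 230.04542541503906) [ 0.5765 -0.0718  0.092 ]
[338 235  18  15 158] (346.2347412109375, 242.7154998779297) [ 0.5859 -0.1284  0.092 ]
[317 241  18  16 165] (325.3667297363281, 249.21127319335938) [ 0.526  -0.1364  0.092 ]
[348 250  18  16 173] (356.40325927734375, 257.7465515136719) [ 0.593  -0.1905  0.092 ]
[326 257  19  16 176] (334.9378356933594, 264.6598205566406) [ 0.5332 -0.1983  0.092 ]
scene orange 181 385.8618784530387 255.67955801104972 378 398 235 273
........................................
........................................
........................................
........................................
........................................
...........................##...........
................#.......####............
.................#.....##...............
..................#...##................
...................####.................
.....................#######............
......................#######...........
.....................#########..........
.....................#########..........
..................
[... 873 characters left out ...]
.......
................................
................................
...........#######..............
...........########.............
...........########.............
...........########.............
...........########.............
............#######.............
............########............
...........########.............
............#######.............
............#######.............
............#######.............
............#######.............
............######..............
.............#####..............
..............####..............
..............####..............
..............####..............
..............####..............
..............####..............
```

Run:
```python
from h import *
M={n:arm.camera_model(n) for n in("scene","side")}
print(two(M["scene"],(389.3,251),M["side"],(295,147.2)))
for n,u in (("scene",(389.3,251)),("side",(295,147.2))): print(onz(M[n],u,.165))
for n in M: print(n,proj(M[n],(0.577,-.069,.092)))
# wrist camera
import cv2
im,d=arm.camera("wrist");cv2.imwrite("pics/w0.png",im)
m=arm.camera_model("wrist");print(m, np.linalg.inv(m["world_to_cam"]).round(3), arm.state()["ee_pos"])
```

```text
(array([0.54362538, 0.26754151, 0.16523676]), np.float64(0.002906964948062724))
[0.54208173 0.26790902 0.165     ]
[0.54488265 0.26679549 0.165     ]
scene (np.float64(290.11044561108974), np.float64(179.69095551189375))
side (np.float64(336.38073117873023), np.float64(229.381981324273))
{'camera_matrix': array([[306.40029023,   0.        , 321.04130488],
       [  0.        , 306.40029023, 200.09740624],
       [  0.        ,   0.        ,   1.        ]]), 'k1': 0.011059098191575927, 'world_to_cam': array([[ 0.39260908,  0.91970452, -0.00130396, -0.52373598],
       [-0.87406726,  0.37268534, -0.31162809,  0.03915405],
       [-0.2861198 ,  0.12348776,  0.95020326, -0.3798746 ],
       [ 0.        ,  0.        ,  0.        ,  1.        ]])} [[ 0.393 -0.874 -0.286  0.131]
 [ 0.92   0.373  0.123  0.514]
 [-0.001 -0.312  0.95   0.372]
 [ 0.     0.     0.     1.   ]] [0.20559438 0.48251617 0.23066865]
```

View pics/w0.png

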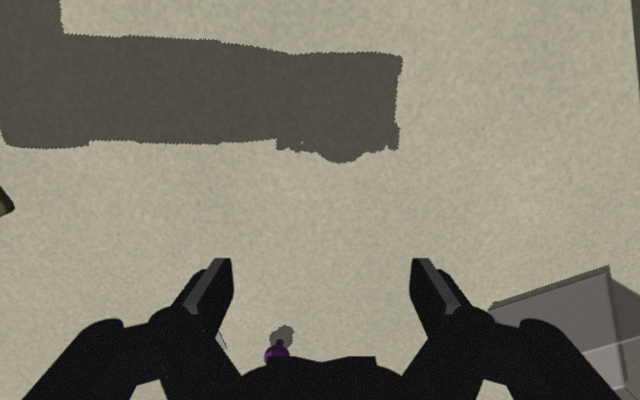

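The wrist camera looks past the fingers from the tool's -x side, and the open pads' tips are at about (228,262) and (415,262). Before choosing the jaw direction I'll locate the neighbours, the purple look-alike and the tamper.

Run:
```python
from h import *
M={n:arm.camera_model(n) for n in("scene","side")}
print("purple head",two(M["scene"],(438,244),M["side"],(257,154)))
print("tamper top",two(M["scene"],(419.5,317.5),M["side"],(295.5,139)))
s=arm.state()
from scipy.spatial.transform import Rotation as R
Rt=R.from_euler('xyz',s["orientation"]).as_matrix();print(Rt.round(4))
w=arm.camera_model("wrist");print(proj(w,s["ee_pos"]),proj(w,s["ee_pos"]+Rt[:,1]*.13))
hov=np.array([.5436,.2675,.26]); print("delta tool mm",Rt.T@(hov-s["ee_pos"])*1000)
```

```text
purple head (array([0.42785415, 0.32105751, 0.1306079 ]), np.float64(0.003538232308376529))
tamper top (array([0.57924255, 0.41697584, 0.10474686]), np.float64(0.0003827915560900468))
[[ 9.20e-01 -6.00e-04  3.92e-01]
 [-3.92e-01 -1.40e-03  9.20e-01]
 [-0.00e+00 -1.00e+00 -1.50e-03]]
(np.float64(321.9110240019386), np.float64(262.5919557827846)) (np.float64(321.5079642170887), np.float64(191.5499418714628))
delta tool mm [395.2388358  -29.23903277 -65.35611125]
```

Request:
{"op": "move_arm", "data": {"targets": [{"xyz":[20,-5,-4],"grip":85},{"xyz":[40,-5,-7],"grip":85},{"xyz":[45,-5,-8],"grip":85},{"xyz":[45,-5,-8],"grip":85},{"xyz":[45,-5,-8],"grip":85},{"xyz":[45,-4,-8],"grip":85},{"xyz":[45,0,-8],"grip":85},{"xyz":[45,0,-7],"grip":85},{"xyz":[40,0,-5],"grip":85},{"xyz":[25,0,-2],"grip":85}]}}

```text
invalid input
```

Request:
{"op": "move_arm", "data": {"targets": [{"xyz":[0,0,0],"grip":85},{"xyz":[0,0,0],"grip":85}]}}

```text
invalid input
```

Run:
```python
from h import *
s=arm.state();print(s["ee_pos"],s["orientation"],s["contact_force"])
m=arm.camera_model("wrist");im,d=arm.camera("wrist");cv2.imwrite("pics/w1.png",im);np.savez("w1.npz",im=im,d=d,T=m["world_to_cam"])
```

```text
[0.20559438 0.48251617 0.23066865] [-1.57226986e+00  9.99796971e-06 -4.02795061e-01] [ 0.42067265 -0.24656314  0.2109858 ]
```

View pics/w1.png

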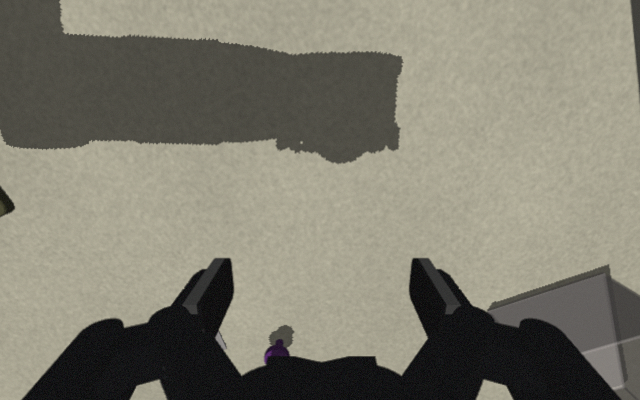

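The move was refused as invalid input and nothing moved. I probably need to include the rotation in every row.

Request:
{"op": "move_arm", "data": {"targets": [{"xyz":[20,-5,-4],"rotation":[0,0,0],"grip":85},{"xyz":[40,-5,-7],"rotation":[0,0,0],"grip":85},{"xyz":[45,-5,-8],"rotation":[0,0,0],"grip":85},{"xyz":[45,-5,-8],"rotation":[0,0,0],"grip":85},{"xyz":[45,-5,-8],"rotation":[0,0,0],"grip":85},{"xyz":[45,-4,-8],"rotation":[0,0,0],"grip":85},{"xyz":[45,0,-8],"rotation":[0,0,0],"grip":85},{"xyz":[45,0,-7],"rotation":[0,0,0],"grip":85},{"xyz":[40,0,-5],"rotation":[0,0,0],"grip":85},{"xyz":[25,0,-2],"rotation":[0,0,0],"grip":85}]}}

```text
t: 1.2
ee_pos: [0.546, 0.2662, 0.2598]
orientation: [-1.571, -0.0, -0.405]
contact_force: [0.0, 0.8, 0.4]
finger_gap: 0.0853
```

Request:
{"op": "move_arm", "data": {"targets": [{"xyz":[0,0,0],"rotation":[0,0,0],"grip":85},{"xyz":[0,0,0],"rotation":[0,0,0],"grip":85}]}}

```text
t: 1.4
ee_pos: [0.5437, 0.2679, 0.2597]
orientation: [-1.572, 0.001, -0.404]
contact_force: [0.3, -0.4, -1.0]
finger_gap: 0.0851
```

Run:
```python
from h import *
s=arm.state();print(s["ee_pos"],s["orientation"],s["contact_force"])
m=arm.camera_model("wrist");im,d=arm.camera("wrist");cv2.imwrite("pics/w2.png",im);np.savez("w1.npz",im=im,d=d,T=m["world_to_cam"])
```

```text
[0.54367594 0.26791968 0.25967683] [-1.57155639e+00  1.23989176e-03 -4.03979982e-01] [ 0.34700131 -0.44830639 -1.03641603]
```

View pics/w2.png

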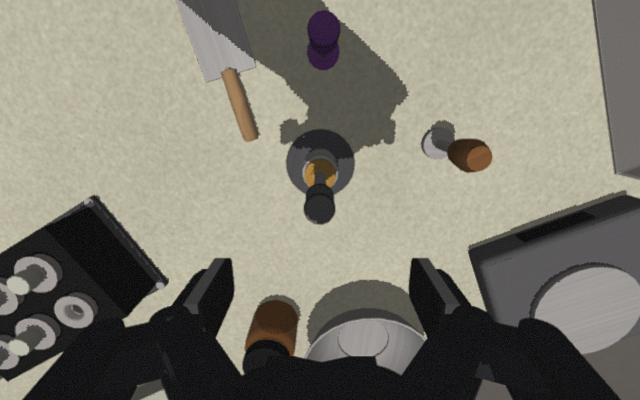

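The gauge is between the open jaws. Its head top disc is at (320,208), the stand's foot at (320,163) and the open well at (75,309). Next I'll check the offsets from these.

Run:
```python
from h import *
z=np.load("w1.npz");im=z['im'];m=arm.camera_model("wrist");m["world_to_cam"]=z['T']
s=arm.state();from scipy.spatial.transform import Rotation as R
Rt=R.from_euler('xyz',s["orientation"]).as_matrix()
g=cv2.cvtColor(im,cv2.COLOR_BGR2GRAY)
cv2.imwrite('pics/zw1.png',np.hstack([cv2.resize(g[120:230,280:360],(400,550),interpolation=2),cv2.resize(g[280:340,40:110],(400,343),interpolation=2)[:550].repeat(1,0) if 0 else cv2.copyMakeBorder(cv2.resize(g[280:340,40:110],(400,343),interpolation=2),0,207,0,0,0)]))
for zt in(.185,):
    P=onz(m,(320,208),zt);print(P,"tool delta",Rt.T@(P-s["ee_pos"])*1e3)
P=onz(m,(320,163),.004);print("stand foot",P)
P=onz(m,(75,309),.092);print("well",P)
print(z['d'][204:212:2,314:326:3], z['d'][309,70:81:5])
```

```text
[0.5397952  0.26820281 0.185     ] tool delta [-2.83024244 74.94020385 -1.39447314]
stand foot [0.54102818 0.26693061 0.004     ]
well [ 0.57238243 -0.06397438  0.092     ]
[[0.23032877 0.22893906 0.22971073 0.23001222]
 [0.22951634 0.23116754 0.23091    0.2296155 ]
 [0.23080842 0.22933361 0.22994056 0.22959785]
 [0.23053963 0.23014121 0.23050159 0.23090492]] [0.37862903 0.38256225 0.38559467]
```

View pics/zw1.png

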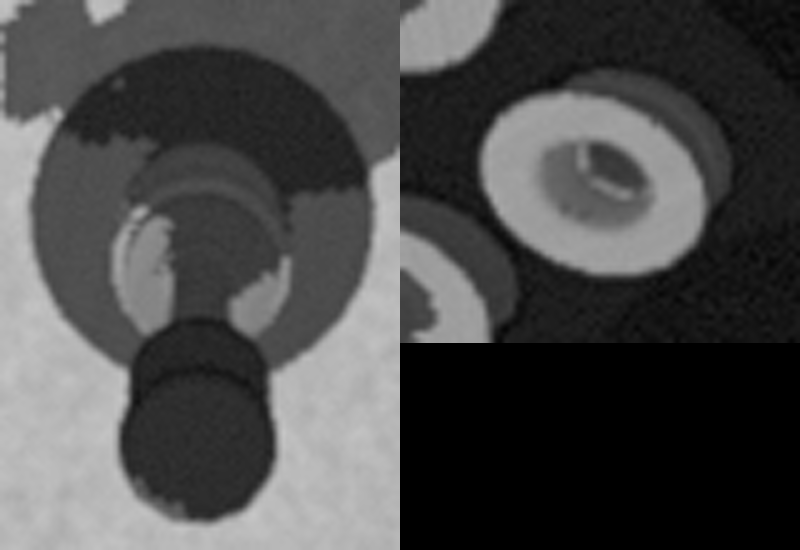

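Request:
{"op": "move_arm", "data": {"targets": [{"xyz":[-2,10,-1],"rotation":[0,0,0],"grip":85},{"xyz":[0,25,0],"rotation":[0,0,0],"grip":85},{"xyz":[0,30,0],"rotation":[0,0,0],"grip":70},{"xyz":[0,25,0],"rotation":[0,0,0],"grip":60},{"xyz":[0,15,0],"rotation":[0,0,0],"grip":50},{"xyz":[0,7,0],"rotation":[0,0,0],"grip":50},{"xyz":[0,0,0],"rotation":[0,0,0],"grip":45},{"xyz":[0,0,0],"rotation":[0,0,0],"grip":40}]}}

```text
t: 2.25
ee_pos: [0.5414, 0.2688, 0.149]
orientation: [-1.57, -0.001, -0.402]
contact_force: [-0.0, 0.4, 0.9]
finger_gap: 0.0401
```

Run:
```python
from h import *
s=arm.state();print(s["ee_pos"],s["orientation"],s["contact_force"])
im,d=arm.camera("wrist");cv2.imwrite("pics/w3.png",im)
```

```text
[0.54141533 0.26877131 0.149038  ] [-1.56993881e+00 -6.61867424e-04 -4.02019074e-01] [-0.02703326  0.43279093  0.92064027]
```

View pics/w3.png

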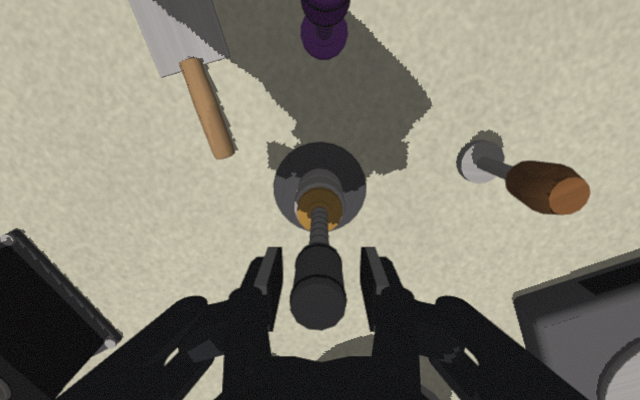

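The head sits between the pads at x 291–347, and the pads' inner faces are at about 282 and 361. I'll shift about 1 mm along -z, lower 3 mm and close.

Request:
{"op": "move_arm", "data": {"targets": [{"xyz":[0,3,-1],"rotation":[0,0,0],"grip":40},{"xyz":[0,0,0],"rotation":[0,0,0],"grip":30},{"xyz":[0,0,0],"rotation":[0,0,0],"grip":20},{"xyz":[0,0,0],"rotation":[0,0,0],"grip":10},{"xyz":[0,0,0],"rotation":[0,0,0],"grip":10},{"xyz":[0,0,0],"rotation":[0,0,0],"grip":10}]}}

```text
t: 2.9
ee_pos: [0.5413, 0.2673, 0.1458]
orientation: [-1.57, -0.001, -0.403]
contact_force: [-1.5, -1.2, 4.3]
finger_gap: 0.0228
```

Request:
{"op": "move_arm", "data": {"targets": [{"xyz":[0,-5,0],"rotation":[0,0,0],"grip":10},{"xyz":[0,-10,0],"rotation":[0,0,0],"grip":10},{"xyz":[0,-15,0],"rotation":[0,0,0],"grip":10},{"xyz":[0,-20,0],"rotation":[0,0,0],"grip":10},{"xyz":[0,-20,0],"rotation":[0,0,0],"grip":10},{"xyz":[0,-20,0],"rotation":[0,0,0],"grip":10},{"xyz":[0,-20,0],"rotation":[0,0,0],"grip":10},{"xyz":[0,-15,0],"rotation":[0,0,0],"grip":10},{"xyz":[0,0,0],"rotation":[0,0,0],"grip":10},{"xyz":[0,0,0],"rotation":[0,0,0],"grip":10}]}}

```text
t: 3.9
ee_pos: [0.5411, 0.2673, 0.2703]
orientation: [-1.571, -0.0, -0.403]
contact_force: [-0.2, 0.2, -2.0]
finger_gap: 0.0225
```

Run:
```python
from h import *
s=arm.state();print(s["ee_pos"],s["orientation"],s["contact_force"],s["finger_gap"])
m=arm.camera_model("wrist");im,d=arm.camera("wrist");cv2.imwrite("pics/w4.png",im);np.savez("w4.npz",im=im,d=d,T=m["world_to_cam"])
from scipy.spatial.transform import Rotation as R
Rt=R.from_euler('xyz',s["orientation"]).as_matrix()
print("to well",Rt.T@(np.array([.576,-.0685,.27])-s["ee_pos"])*1e3)
for k in(0,.111,.11-.0255,.084+.0255): print(k,proj(m,s["ee_pos"]+Rt[:,1]*k))
```

```text
[0.54109709 0.26734382 0.27025644] [-1.57058939e+00 -1.34848037e-04 -4.02729524e-01] [-0.21126219  0.24097172 -2.02030425] 0.022526833684881047
to well [ 1.63738039e+02  2.17408788e-01 -2.95295037e+02]
0 (np.float64(321.9053025625717), np.float64(262.57428341755667))
0.111 (np.float64(321.5350991524012), np.float64(197.79864279523372))
0.0845 (np.float64(321.59388161587356), np.float64(208.08984587058055))
0.1095 (np.float64(321.5381267229772), np.float64(198.328741768579))
```

View pics/w4.png

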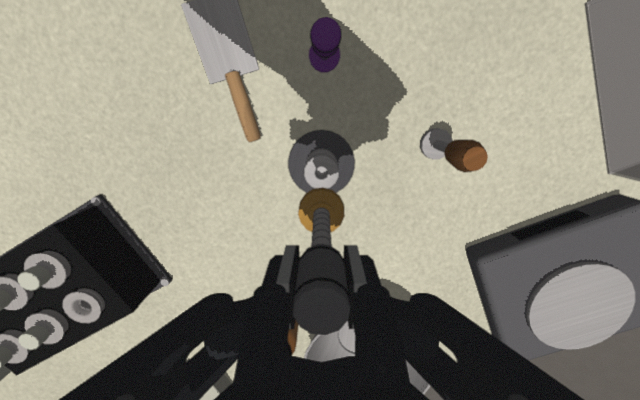

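The gauge is out and hanging straight: the collar is at (322,208), right on the predicted axis. I'll go to a point about 60 mm beyond the well along tool x, where the wrist camera sees the mouth unobstructed.

Request:
{"op": "move_arm", "data": {"targets": [{"xyz":[10,0,-14],"rotation":[0,0,0],"grip":10},{"xyz":[20,0,-26],"rotation":[0,0,0],"grip":10},{"xyz":[28,0,-36],"rotation":[0,0,0],"grip":10},{"xyz":[28,0,-37],"rotation":[0,0,0],"grip":10},{"xyz":[28,0,-37],"rotation":[0,0,0],"grip":10},{"xyz":[28,0,-37],"rotation":[0,0,0],"grip":10},{"xyz":[28,0,-37],"rotation":[0,0,0],"grip":10},{"xyz":[26,0,-33],"rotation":[0,0,0],"grip":10},{"xyz":[18,0,-24],"rotation":[0,0,0],"grip":10},{"xyz":[10,0,-14],"rotation":[0,0,0],"grip":10}]}}

```text
t: 4.95
ee_pos: [0.631, -0.0954, 0.2689]
orientation: [-1.572, 0.002, -0.406]
contact_force: [-0.2, -0.7, -2.3]
finger_gap: 0.0228
```

Request:
{"op": "move_arm", "data": {"targets": [{"xyz":[0,10,0],"rotation":[0,0,0],"grip":10},{"xyz":[0,10,0],"rotation":[0,0,0],"grip":10},{"xyz":[0,0,0],"rotation":[0,0,0],"grip":10},{"xyz":[0,0,0],"rotation":[0,0,0],"grip":10}]}}

```text
t: 5.35
ee_pos: [0.6308, -0.0904, 0.2497]
orientation: [-1.571, 0.002, -0.401]
contact_force: [0.8, 1.0, -1.0]
finger_gap: 0.0228
```

Run:
```python
from h import *
s=arm.state();print(s["ee_pos"],s["orientation"],s["contact_force"],s["finger_gap"])
m=arm.camera_model("wrist");im,d=arm.camera("wrist");cv2.imwrite("pics/w5.png",im);np.savez("w5.npz",im=im,d=d,T=m["world_to_cam"])
```

```text
[ 0.63076088 -0.09040177  0.2496522 ] [-1.57095235  0.00186584 -0.40086362] [ 0.84177212  0.97713534 -0.95637452] 0.022805916925221544
```

View pics/w5.png

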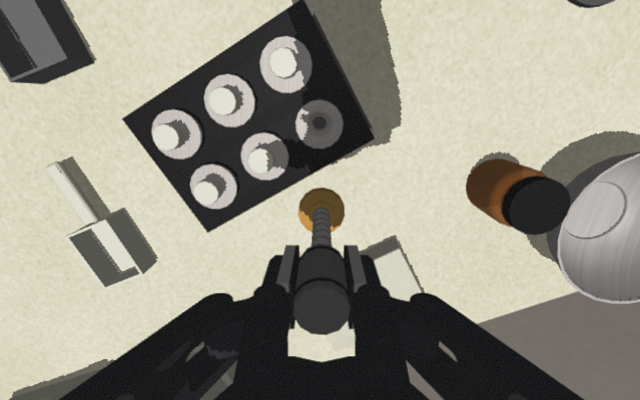

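The open well is in clear view at about (320,123), with the collar at (321,211). I'll measure both.

Run:
```python
from h import *
from scipy.spatial.transform import Rotation as R
z=np.load("w5.npz");im=z['im'];m=arm.camera_model("wrist");m["world_to_cam"]=z['T']
s=arm.state();Rt=R.from_euler('xyz',s["orientation"]).as_matrix()
g=cv2.cvtColor(im,cv2.COLOR_BGR2GRAY)
mask=np.zeros_like(g);mask[95:152,290:348]=(g>62)[95:152,290:348]
k,l,st,c=cv2.connectedComponentsWithStats(mask)
i=l[135,320] or 1+st[1:,4].argmax()
cn=max(cv2.findContours((l==i).astype(np.uint8),0,1)[0],key=len);hull=cv2.convexHull(cn);e=cv2.fitEllipse(cn);print(st[i],e)
v=cv2.resize(im[90:235,285:357],(400,806//1),interpolation=2)[:600]
v2=cv2.cvtColor(cv2.resize(mask[95:152,290:348]*255,(390,390)),8);v2=cv2.copyMakeBorder(v2,0,210,0,0,0);cv2.imwrite('pics/zw5.png',np.hstack([v,v2]))
P=onz(m,e[0],.092);print("well",P,"tool",Rt.T@(P-s["ee_pos"])*1e3)
# collar
h=cv2.cvtColor(im,cv2.COLOR_BGR2HSV);o=((h[...,1]>110)&(h[...,0]>8)&(h[...,0]<30)).astype(np.uint8);o[:,:290]=0;o[:,355:]=0;o[:180]=0;o[245:]=0
ys,xs=np.nonzero(o);print("collar",xs.min(),xs.max(),ys.min(),ys.max())
# predicted circle of collar edges
for zz in (.111-.0255,.111-.0355):
    c=s["ee_pos"]+Rt[:,1]*zz
    q=np.array([proj(m,c+.018*(Rt[:,0]*np.cos(t)+Rt[:,2]*np.sin(t))) for t in np.linspace(0,6.28,60)]);print(zz,q.min(0),q.max(0))
print(z['d'][118:130:3,312:330:3].round(3))
```

```text
[ 295  100   48   49 1714] ((318.5079650878906, 123.76751708984375), (47.43033981323242, 47.94525909423828), 167.14974975585938)
well [ 0.57509522 -0.06988147  0.092     ] tool [-59.61561231 158.27681367  -2.81638724]
collar 299 343 189 230
0.0855 [298.6922479  186.56498083] [344.51574292 229.71072483]
0.07550000000000001 [297.77282341 190.20914201] [345.48167745 234.91616492]
[[0.296 0.327 0.327 0.326 0.327 0.295]
 [0.3   0.327 0.328 0.328 0.327 0.301]
 [0.304 0.329 0.328 0.329 0.329 0.303]
 [0.302 0.329 0.33  0.328 0.33  0.302]]
```

View pics/zw5.png

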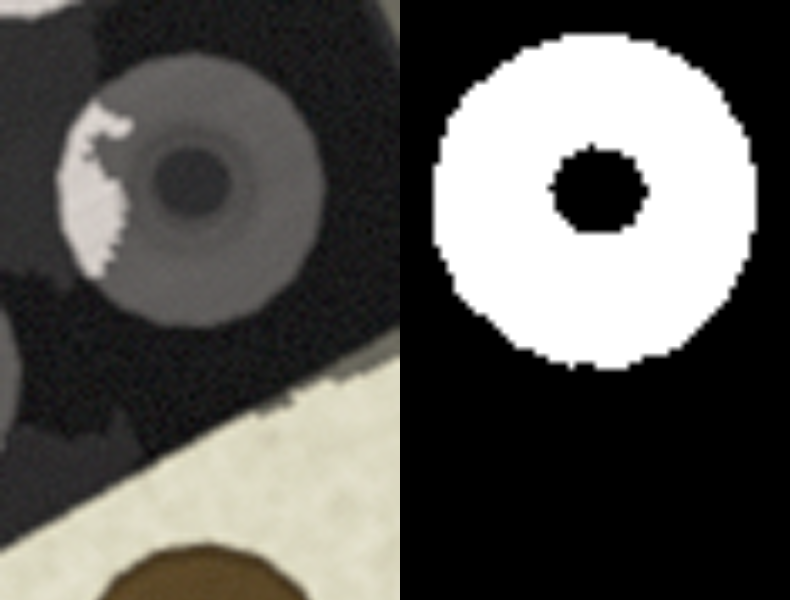

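Request:
{"op": "move_arm", "data": {"targets": [{"xyz":[-15,0,0],"rotation":[0,0,0],"grip":10},{"xyz":[-20,0,-1],"rotation":[0,0,0],"grip":10},{"xyz":[-15,0,-1],"rotation":[0,0,0],"grip":10},{"xyz":[-10,0,0],"rotation":[0,0,0],"grip":10},{"xyz":[0,10,0],"rotation":[0,0,0],"grip":10},{"xyz":[0,15,0],"rotation":[0,0,0],"grip":10},{"xyz":[0,10,0],"rotation":[0,0,0],"grip":10},{"xyz":[0,5,0],"rotation":[0,0,0],"grip":10},{"xyz":[0,0,0],"rotation":[0,0,0],"grip":10},{"xyz":[0,0,0],"rotation":[0,0,0],"grip":10}]}}

```text
t: 6.4
ee_pos: [0.5759, -0.0703, 0.2103]
orientation: [-1.571, -0.0, -0.403]
contact_force: [0.4, 0.3, -1.5]
finger_gap: 0.0225
```

Run:
```python
from h import *
z=np.load("w5.npz");m=arm.camera_model("wrist");T=z['T'].copy();m2=dict(m);m2["world_to_cam"]=T
for uv in((319,122),(319,120),(321,125)):
    o,d=ray(m2,uv);print("bore floor pt",o+d*z['d'][uv[1],uv[0]])
for uv in((310,140),(325,142),(335,124)):
    o,d=ray(m2,uv);print("rim pt",o+d*z['d'][uv[1],uv[0]])
s=arm.state();print(s["ee_pos"],s["orientation"],s["contact_force"],s["finger_gap"])
ims=[]
for n,(x0,y0) in {"scene":(255,130),"side":(295,165)}.items():
    im,_=arm.camera(n);ims.append(cv2.resize(im[y0:y0+80,x0:x0+70],(350,400),interpolation=2))
im,_=arm.camera("wrist");cv2.imwrite("pics/w6.png",im)
cv2.imwrite("pics/c6.png",np.hstack(ims))
```

```text
bore floor pt [ 0.57595761 -0.06999985  0.0544048 ]
bore floor pt [ 0.57406698 -0.06919377  0.05420354]
bore floor pt [ 0.57976571 -0.06929655  0.05288619]
rim pt [ 0.58589943 -0.08344497  0.09195957]
rim pt [ 0.59336838 -0.07085484  0.09163339]
rim pt [ 0.58138933 -0.05553783  0.09240161]
[ 0.57591672 -0.07033196  0.21033423] [-1.57075042e+00 -2.01060541e-04 -4.02888637e-01] [ 0.40994698  0.25010958 -1.47988391] 0.022542479923248093
```

View pics/c6.png

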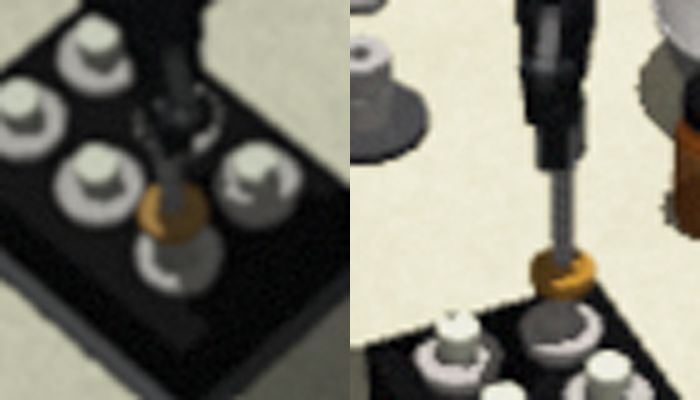

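View pics/w6.png

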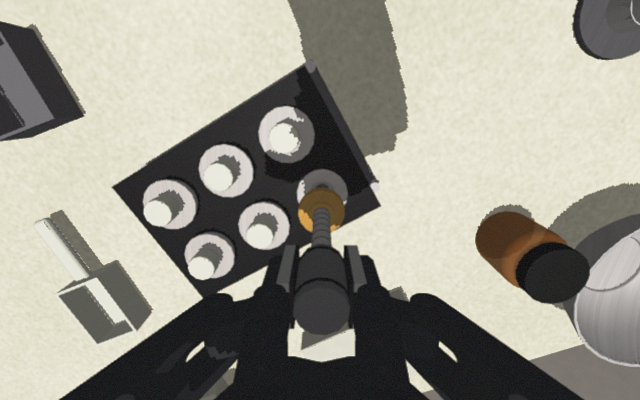

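All three views agree: the collar is directly above the mouth, which shows at (321,190) in the wrist view. The depth reading suggests a floor near z≈0.054, which I'll treat only as a hint. Now I'll go down in small steps and watch the force.

Request:
{"op": "move_arm", "data": {"targets": [{"xyz":[0,4,0],"rotation":[0,0,0],"grip":10},{"xyz":[0,4,0],"rotation":[0,0,0],"grip":10},{"xyz":[0,3,0],"rotation":[0,0,0],"grip":10},{"xyz":[0,3,0],"rotation":[0,0,0],"grip":10},{"xyz":[0,0,0],"rotation":[0,0,0],"grip":10}]}}

```text
t: 7.05
ee_pos: [0.5751, -0.0702, 0.1956]
orientation: [-1.571, 0.001, -0.403]
contact_force: [-0.0, 0.2, -2.2]
finger_gap: 0.0226
```

Request:
{"op": "move_arm", "data": {"targets": [{"xyz":[0,2,0],"rotation":[0,0,0],"grip":10},{"xyz":[0,2,0],"rotation":[0,0,0],"grip":10},{"xyz":[0,2,0],"rotation":[0,0,0],"grip":10},{"xyz":[0,0,0],"rotation":[0,0,0],"grip":10}]}}

```text
t: 7.45
ee_pos: [0.5753, -0.0702, 0.19]
orientation: [-1.571, 0.001, -0.403]
contact_force: [1.0, -0.3, -2.0]
finger_gap: 0.0228
```

Request:
{"op": "move_arm", "data": {"targets": [{"xyz":[0,2,0],"rotation":[0,0,0],"grip":10},{"xyz":[0,2,0],"rotation":[0,0,0],"grip":10},{"xyz":[0,2,0],"rotation":[0,0,0],"grip":10},{"xyz":[0,2,0],"rotation":[0,0,0],"grip":10},{"xyz":[0,1,0],"rotation":[0,0,0],"grip":10},{"xyz":[0,0,0],"rotation":[0,0,0],"grip":10}]}}

```text
t: 8.05
ee_pos: [0.5754, -0.0702, 0.1811]
orientation: [-1.571, 0.0, -0.403]
contact_force: [-0.0, 1.0, -2.3]
finger_gap: 0.0227
```

Request:
{"op": "move_arm", "data": {"targets": [{"xyz":[0,1,0],"rotation":[0,0,0],"grip":10},{"xyz":[0,1,0],"rotation":[0,0,0],"grip":10},{"xyz":[0,1,0],"rotation":[0,0,0],"grip":10},{"xyz":[0,1,0],"rotation":[0,0,0],"grip":10},{"xyz":[0,0,0],"rotation":[0,0,0],"grip":10}]}}

```text
t: 8.55
ee_pos: [0.5755, -0.0702, 0.1773]
orientation: [-1.571, -0.0, -0.403]
contact_force: [0.1, -0.5, -2.0]
finger_gap: 0.0227
```

Request:
{"op": "move_arm", "data": {"targets": [{"xyz":[0,1,0],"rotation":[0,0,0],"grip":10},{"xyz":[0,1,0],"rotation":[0,0,0],"grip":10},{"xyz":[0,0,0],"rotation":[0,0,0],"grip":10}]}}

```text
t: 8.85
ee_pos: [0.5756, -0.0703, 0.1757]
orientation: [-1.571, -0.001, -0.403]
contact_force: [-0.7, 0.2, 2.7]
finger_gap: 0.0226
```

Request:
{"op": "move_arm", "data": {"targets": [{"xyz":[0,1,0],"rotation":[0,0,0],"grip":10},{"xyz":[0,1,0],"rotation":[0,0,0],"grip":10},{"xyz":[0,0,0],"rotation":[0,0,0],"grip":10}]}}

```text
t: 9.15
ee_pos: [0.5756, -0.0703, 0.1732]
orientation: [-1.571, -0.0, -0.403]
contact_force: [-0.8, -0.2, 1.2]
finger_gap: 0.0228
```

The collar touched the rim at TCP z≈0.1765 and is now sliding, with a net force of 1–3 N. I'll keep going.

Request:
{"op": "move_arm", "data": {"targets": [{"xyz":[0,1,0],"rotation":[0,0,0],"grip":10},{"xyz":[0,1,0],"rotation":[0,0,0],"grip":10},{"xyz":[0,1,0],"rotation":[0,0,0],"grip":10},{"xyz":[0,0,0],"rotation":[0,0,0],"grip":10}]}}

```text
t: 9.55
ee_pos: [0.5756, -0.0702, 0.1701]
orientation: [-1.571, 0.0, -0.403]
contact_force: [0.2, -0.0, 0.6]
finger_gap: 0.0225
```

Request:
{"op": "move_arm", "data": {"targets": [{"xyz":[0,1,0],"rotation":[0,0,0],"grip":10},{"xyz":[0,1,0],"rotation":[0,0,0],"grip":10},{"xyz":[0,0,0],"rotation":[0,0,0],"grip":10}]}}

```text
t: 9.85
ee_pos: [0.5755, -0.0702, 0.1681]
orientation: [-1.571, 0.0, -0.403]
contact_force: [-0.2, 0.2, 1.0]
finger_gap: 0.0227
```

Request:
{"op": "move_arm", "data": {"targets": [{"xyz":[0,0.5,0],"rotation":[0,0,0],"grip":10},{"xyz":[0,0.5,0],"rotation":[0,0,0],"grip":10},{"xyz":[0,0,0],"rotation":[0,0,0],"grip":10}]}}

```text
t: 10.15
ee_pos: [0.5756, -0.0702, 0.1673]
orientation: [-1.571, -0.0, -0.403]
contact_force: [-0.8, -0.1, 2.1]
finger_gap: 0.0225
```

Request:
{"op": "move_arm", "data": {"targets": [{"xyz":[0,0.5,0],"rotation":[0,0,0],"grip":10},{"xyz":[0,0.5,0],"rotation":[0,0,0],"grip":10},{"xyz":[0,0,0],"rotation":[0,0,0],"grip":10}]}}

```text
t: 10.45
ee_pos: [0.5755, -0.0702, 0.1662]
orientation: [-1.571, -0.0, -0.403]
contact_force: [0.0, -0.1, 2.2]
finger_gap: 0.0227
```

Request:
{"op": "move_arm", "data": {"targets": [{"xyz":[0,0.5,0],"rotation":[0,0,0],"grip":10},{"xyz":[0,0.5,0],"rotation":[0,0,0],"grip":10},{"xyz":[0,0,0],"rotation":[0,0,0],"grip":10}]}}

```text
t: 10.75
ee_pos: [0.5756, -0.0702, 0.1654]
orientation: [-1.571, -0.0, -0.403]
contact_force: [0.4, 0.1, 4.3]
finger_gap: 0.0229
```

Request:
{"op": "move_arm", "data": {"targets": [{"xyz":[0,0.5,0],"rotation":[0,0,0],"grip":10},{"xyz":[0,0,0],"rotation":[0,0,0],"grip":10}]}}

```text
t: 10.95
ee_pos: [0.5757, -0.0703, 0.1654]
orientation: [-1.571, -0.001, -0.403]
contact_force: [-1.1, -0.2, 6.1]
finger_gap: 0.0222
```

Request:
{"op": "move_arm", "data": {"targets": [{"xyz":[0,0.5,0],"rotation":[0,0,0],"grip":10},{"xyz":[0,0,0],"rotation":[0,0,0],"grip":10}]}}

```text
t: 11.15
ee_pos: [0.5758, -0.0703, 0.1654]
orientation: [-1.571, -0.001, -0.403]
contact_force: [-2.4, 0.4, 9.1]
finger_gap: 0.0226
```

The height has stalled at z=0.1654 while the force rises about 3 N per 0.5 mm. That is a rigid stop, about 37 mm below the rim, and it matches the visual floor. I'll press once more to confirm, ease off a little and check before opening.

Request:
{"op": "move_arm", "data": {"targets": [{"xyz":[0,0.4,0],"rotation":[0,0,0],"grip":10},{"xyz":[0,0,0],"rotation":[0,0,0],"grip":10},{"xyz":[0,0,0],"rotation":[0,0,0],"grip":10}]}}

```text
t: 11.45
ee_pos: [0.5759, -0.0703, 0.1654]
orientation: [-1.57, -0.002, -0.403]
contact_force: [-1.2, 0.1, 11.1]
finger_gap: 0.0227
```

Request:
{"op": "move_arm", "data": {"targets": [{"xyz":[0,-0.8,0],"rotation":[0,0,0],"grip":10},{"xyz":[0,0,0],"rotation":[0,0,0],"grip":10}]}}

```text
t: 11.65
ee_pos: [0.5758, -0.0703, 0.1654]
orientation: [-1.571, -0.001, -0.403]
contact_force: [-1.3, -0.0, 7.1]
finger_gap: 0.0226
```

Run:
```python
from h import *
s=arm.state();print(s["t"],s["ee_pos"],s["contact_force"])
ims=[]
for n,(x0,y0) in {"scene":(255,130),"side":(295,165)}.items():
    im,_=arm.camera(n);ims.append(cv2.resize(im[y0:y0+80,x0:x0+70],(350,400),interpolation=2))
cv2.imwrite("pics/c7.png",np.hstack(ims))
```

```text
11.65 [ 0.57582836 -0.07030804  0.16537372] [-1.27590974 -0.04068133  7.12692918]
```

View pics/c7.png

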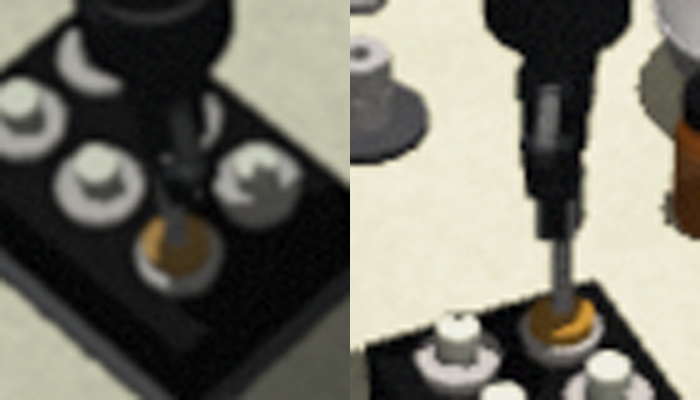

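Both views show the collar seated concentrically on the rim. I'll release and rise straight up.

Request:
{"op": "move_arm", "data": {"targets": [{"xyz":[0,-0.3,0],"rotation":[0,0,0],"grip":26},{"xyz":[0,0,0],"rotation":[0,0,0],"grip":30},{"xyz":[0,0,0],"rotation":[0,0,0],"grip":40},{"xyz":[0,0,0],"rotation":[0,0,0],"grip":55},{"xyz":[0,0,0],"rotation":[0,0,0],"grip":60},{"xyz":[0,0,0],"rotation":[0,0,0],"grip":60}]}}

```text
t: 12.35
ee_pos: [0.5755, -0.0702, 0.1649]
orientation: [-1.571, 0.0, -0.403]
contact_force: [-0.1, -0.3, -0.5]
finger_gap: 0.0597
```

Run:
```python
from h import *
s=arm.state();print(s["t"],s["ee_pos"],s["contact_force"],s["finger_gap"])
im,_=arm.camera("wrist");cv2.imwrite("pics/w8.png",im)
```

```text
12.35 [ 0.57547641 -0.07020723  0.16485037] [-0.07886727 -0.29129773 -0.48300134] 0.05967195792990463
```

View pics/w8.png

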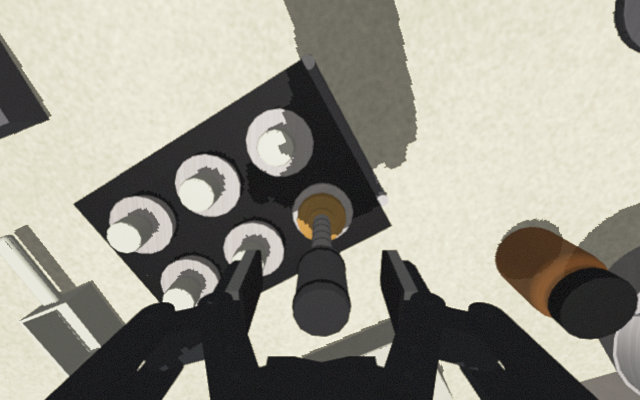

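The gauge stands free between the open jaws, with the head at (321,305) and the collar seated at (322,215). Retreating upward.

Request:
{"op": "move_arm", "data": {"targets": [{"xyz":[0,-5,0],"rotation":[0,0,0],"grip":60},{"xyz":[0,-15,0],"rotation":[0,0,0],"grip":65},{"xyz":[0,-25,0],"rotation":[0,0,0],"grip":70},{"xyz":[0,-30,0],"rotation":[0,0,0],"grip":70},{"xyz":[0,-30,0],"rotation":[0,0,0],"grip":70},{"xyz":[30,-15,0],"rotation":[0,0,0],"grip":70},{"xyz":[30,0,0],"rotation":[0,0,0],"grip":70},{"xyz":[0,0,0],"rotation":[0,0,0],"grip":70},{"xyz":[0,0,0],"rotation":[0,0,0],"grip":70}]}}

```text
t: 13.3
ee_pos: [0.6308, -0.0939, 0.2846]
orientation: [-1.571, 0.001, -0.403]
contact_force: [-0.1, -0.3, -0.1]
finger_gap: 0.0704
```

Run:
```python
from h import *
s=arm.state();print(s["t"],s["ee_pos"],s["contact_force"],s["finger_gap"])
ims=[]
for n,(x0,y0) in {"scene":(255,130),"side":(295,165)}.items():
    im,_=arm.camera(n);ims.append(cv2.resize(im[y0:y0+80,x0:x0+70],(350,400),interpolation=2))
m=arm.camera_model("wrist");im,d=arm.camera("wrist")
cv2.imwrite("pics/c9.png",np.hstack(ims));cv2.imwrite("pics/w9.png",im);np.savez("w9.npz",im=im,d=d,T=m["world_to_cam"])
```

```text
13.3 [ 0.63076862 -0.09388255  0.28456298] [-0.11438591 -0.29626971 -0.13139477] 0.07036595526909968
```

View pics/c9.png

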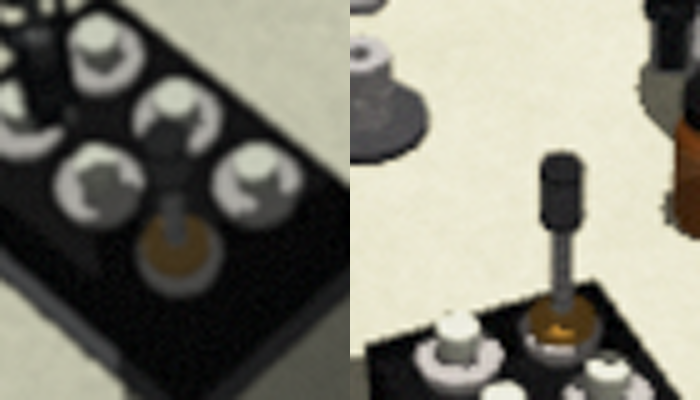

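View pics/w9.png

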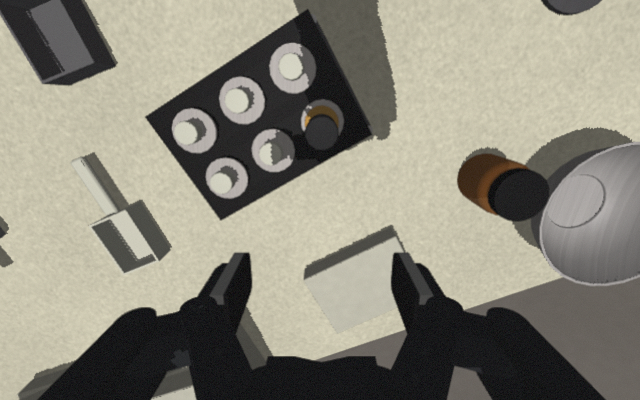

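The gauge stands alone in the well in all three views; in the wrist view its head top is at (321,133). Last check is the head's height and lean.

Run:
```python
from h import *
z=np.load("w9.npz");m=arm.camera_model("wrist");m["world_to_cam"]=z['T']
P=[]
for v in range(126,140,2):
    for u in range(314,328,2):
        o,d=ray(m,(u,v));P.append(o+d*z['d'][v,u])
print("head top",np.median(P,0))
Q=[]
for u,v in((304,122),(338,118),(339,125)):
    o,d=ray(m,(u,v));Q.append(o+d*z['d'][v,u])
print("rim",np.array(Q).round(4)); print("axis at top",onz(m,(321,133),.2045))
```

```text
head top [ 0.57509103 -0.07139206  0.20397614]
rim [[ 0.5689 -0.0876  0.0911]
 [ 0.5785 -0.0531  0.1013]
 [ 0.5863 -0.0546  0.0911]]
axis at top [ 0.57602709 -0.07101905  0.2045    ]
```

```bash
python3 -c "
from station import arm
print(arm.close_job(), arm.state()['t'])"
```

```text
the job is handed in; nothing more can be done
the job is handed in; nothing more can be done
```

I lifted the gauge out of its stand, lowered it into the open well until its foot was on the floor, let go and backed the arm off. The job is handed in. It reports no verdict, and the arm's clock was at about 13.5 s of the 51 s allowed.

**Pressing down:** The collar met the rim at TCP z ≈ 0.1765 m. The gauge stopped dead at 0.1654 m while the force kept rising, to a highest reading of 11 N at the wrist. That reading is the total on the tool, and I read it only between steps.

**Last checks:**
- **Depth:** The head top is at z ≈ 0.204–0.205 m, so the foot is at about 0.055 m. That matches the floor the wrist camera's depth image showed earlier (0.053–0.054 m).
- **Collar:** It looks seated on the rim in the views, and works out at about 11 mm up the rod.
- **Uprightness:** The head's axis is within about 1.5 mm of the well's axis, so the gauge is upright.
- **Contact:** The gripper is clear of everything and the wrist force reads about zero. I saw no bystander displaced, but did not measure their positions again.

**Problems and disagreements:** My first two move calls were refused as invalid and nothing moved; the same moves went through once every row had a rotation. The cameras' positions for the well differed by up to 4 mm, so I used the wrist camera's estimate. In the last check, one of the three rim points was off, reading 0.101 m where the others read 0.091 m. I think it was a bad pixel.

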